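Return the wheel sockets to the torque station

TASK

The wheel-nut sockets have come back on the magnetic clip rail. Pull them off their spring clips and stand each one in the pocket whose collar has the colour of its sleeve, fully down on the pocket floor and upright, drive end down as on the rail, without letting any of them fall over, and let go.

Things in the scene. Friction and masses are not known exactly. Their poses are not given: they have to be found in the camera images.
- socket_blue: Deep wheel-nut impact socket, upright, 85 mm tall, about 220 g: dark steel drive end 28 mm across for the lowest 24 mm, above it a blue plastic sleeve 30 mm across up to the open hexagon mouth. Origin: centre of its underside (drive end, with a square hole 18 mm deep); z points up the socket to the mouth. At the start it sits on one of the rail's four clips.
- socket_yellow: Deep wheel-nut impact socket, upright, 85 mm tall, about 220 g: dark steel drive end 28 mm across for the lowest 24 mm, above it a yellow plastic sleeve 32 mm across up to the open hexagon mouth. Origin: centre of its underside (drive end, with a square hole 18 mm deep); z points up the socket to the mouth. At the start it sits on one of the rail's four clips.
- socket_red: Deep wheel-nut impact socket, upright, 85 mm tall, about 220 g: dark steel drive end 28 mm across for the lowest 24 mm, above it a red plastic sleeve 34 mm across up to the open hexagon mouth. Origin: centre of its underside (drive end, with a square hole 18 mm deep); z points up the socket to the mouth. At the start it sits on one of the rail's four clips.
- socket_green: Deep wheel-nut impact socket, upright, 85 mm tall, about 220 g: dark steel drive end 28 mm across for the lowest 24 mm, above it a green plastic sleeve 36 mm across up to the open hexagon mouth. Origin: centre of its underside (drive end, with a square hole 18 mm deep); z points up the socket to the mouth. At the start it sits on one of the rail's four clips.
- pocket_blue: Socket pocket with a blue collar: black block 84 x 84 mm, 34 mm high (36 with the collar), fixed to the bench; round pocket 52 mm across and 26 mm deep in the middle of its top, blue disc on its floor. Origin: centre of the block's underside, below the pocket's centre; the pocket floor is 8 mm above it; z up.
- pocket_yellow: Socket pocket with a yellow collar: black block 84 x 84 mm, 34 mm high (36 with the collar), fixed to the bench; round pocket 52 mm across and 26 mm deep in the middle of its top, yellow disc on its floor. Origin: centre of the block's underside, below the pocket's centre; the pocket floor is 8 mm above it; z up.
- pocket_red: Socket pocket with a red collar: black block 84 x 84 mm, 34 mm high (36 with the collar), fixed to the bench; round pocket 52 mm across and 26 mm deep in the middle of its top, red disc on its floor. Origin: centre of the block's underside, below the pocket's centre; the pocket floor is 8 mm above it; z up.
- pocket_green: Socket pocket with a green collar: black block 84 x 84 mm, 34 mm high (36 with the collar), fixed to the bench; round pocket 52 mm across and 26 mm deep in the middle of its top, green disc on its floor. Origin: centre of the block's underside, below the pocket's centre; the pocket floor is 8 mm above it; z up.
- rail: Magnetic socket rail: aluminium bar 34 mm wide (x), 262 mm long (y), 12 mm high, fast to the bench. Four clips on its centre line at y = -93, -31, 31, 93 mm: 14 mm high studs with two sprung leaves that snap into the socket's hole. Sockets stand on its top, 12 mm up. A straight upward pull of about 10 to 17 N frees one; it is clear of the stud after 20 mm. Origin: centre of the underside; z up.
Mind the look-alikes: they are no part of the job. Leave any pink or purple look-alike of the socket_green alone. There is more than one size of the socket_yellow; the one meant has the size given above.

How it is judged:
By the outcome, as a careful person would: the job done as asked, in the order asked, and still so for the second after the job is handed in, with the robot touching nothing.
It also fails if it takes over 115 s, if anything falls off the work surface, if the arm or the gripper's body presses on something with over 40 N, if the wrist force passes 120 N, or if a joint passes its speed limit or range.

ROBOT

A 7-joint arm with a two-finger parallel gripper is mounted at the origin on the work surface. World frame = base frame: x ahead of the robot, y to its left, z up, the work surface at z = 0. Lengths are in m, angles in rad, forces in N, time in s.
With the tool pointing down it reaches from about 0.4 to 0.875 m from the base axis. Payload 19.3 kg.
Tool frame: the origin (TCP) lies on the centre line of the jaws, within the pads' length; the fingertips stand 25 mm ahead of it and the grasp point (between the pads) lies 6 mm ahead of it (tips_ahead is the distance from the TCP to the fingertips, in m); z points along the fingers, y is the direction in which the jaws open and shut (so a half turn about z gives the same grasp; the last joint's range is limited). The gripper opens to 85 mm and grips with 20 to 120 N. Pads are 22 mm wide; open, the fingers measure 114 mm over their backs; the gripper's body (76 mm by 85 mm) begins 54 mm behind the grasp point. The pads swing forward as they close: fully open they stand 13 mm farther back than shut.
Start: joints at [-1.363, 0.521, -0.036, 1.599, 0.021, 1.021, -0.113], TCP at [0.171, 0.601, 0.256] pointing down, gripper open.
Joint ranges: [-2.91, 2.91], [-0.3, 2.13], [-1.5, 1.42], [0.17, 2.43], [-1.26, 4.41], [0.16, 1.93], [-2.52, 2.52]. Speed limits (rad/s): [1.89, 1.89, 2.39, 2.39, 3.01, 3.01, 3.01].

INTERFACE

Orientations are given as [roll, pitch, yaw] about the fixed x, y, z axes, in that order (R = Rz(yaw) Ry(pitch) Rx(roll)).
In Python, from workcell import observe, grab_frame, job_done, outline_of, tips_ahead gives the robot as it stands. The module is installed in compiled form; this text tells all that it offers.
- The arm moves only by the tool move_arm, never from a script. Its argument "motion" is a list of rows, each a list of 2 entries, a list of its own where there are three numbers: the shift along the world's x, y, z in mm, then the turn, a rotation vector about the world's x, y, z in rad. A call has 1 to 12 rows; each row is the pose to reach, as a shift and turn from the pose commanded when the call began; what a row does not reach only later rows make up. A row lasts 1/8 s, in which the tool goes at most 62.5 mm and 10.7 degrees, less where a joint would pass 70% of its speed; a pose out of reach is approached as far as the arm can. A call with a gripper value outside its range is refused whole. "jaw" is the finger opening in mm, from 0 to 85.4, set as the call begins (left out, the last holds). The fingers move at their own pace and stop on an object; "grip_force" is the grip in N (left out, the last holds). Time passes only in rows, so rows that repeat a pose let the fingers close. It gives the time, the measured TCP pose, the force and the opening at its end, in the units of the state.
- observe(): the state, without advancing time (a new reading comes with each control period).
- grab_frame(name): name is "side" or "top" or "wrist"; returns a dict with "frame" (480x640x3 uint8, red, green, blue), "fx", "fy", "cx", "cy" (pixels), "T" (4x4, takes a point from camera to world coordinates); the wrist camera has in their place "mount" (4x4, takes a point from camera to tool coordinates, whose origin is the TCP and whose axes are the flange's). Camera axes: x right, y down, z forward; pixel columns grow to the right and rows downward; lengths in m; the calibration is good to about 2 mm. A picture is of the moment at which its call begins: read the wrist's pose just before it. There is no depth.
- job_done(): hands the job in, once; it reports no verdict.
Trained networks look in the newest picture that a camera, given by its name, has taken for a name from the list of things; names that differ only in an ending like _2 or _b are one class to them, and where a whole thing is asked for, a point or a joint stands for the part that bears it (a point fixed in the world has none). Each returns a list of dicts, best first, with "score" (0 to 1); they miss things now and then, are a little off and sometimes report something else, mostly with a low value. They report only what shows in the picture. A call takes as long as a camera call. They do not tell look-alikes from the thing itself.
- outline_of(label, camera): "pixels" (480x640 bool, what is visible of it) and "pixel" ([column, row] in pixels, amid what is visible of it).
The state is a dict: "clock": time; "qpos": joint angles; "qd": joint speeds; "joint_efforts": joint torques, N m; "position": TCP position; "tool_rot": TCP orientation; "force": force on the tool from outside, world axes, zero at the start; "moment": the same for the moment, N m; "grip_width": finger opening in m.
Only numpy, scipy, OpenCV 4.12 (cv2) and the standard library are available. Lean on these libraries where they do the work, as an engineer would, in place of code of your own. Each camera call takes 0.05 s, during which the arm holds its last target.

## Working session

There is one attempt and no reset: what is moved stays moved. The work goes in short steps, Python scripts to look and compute and a tool call to move; the robot and the scene stay as the last step left them, time stands still between calls to the robot, and variables do not carry over. Pictures are saved under pics/ and viewed, and the job is handed in when it is done.

Besides the shell and the picture viewer there is one more tool, called by a JSON object that holds its "api" and its "payload", one argument or row to a line. move_arm: Moves the arm, as the interface text tells. Its arguments: {"type":"object","properties":{"motion":{"type":"array"},"jaw":{"type":"number"},"grip_force":{"type":"number"}},"required":["motion"]}

```bash
mkdir -p pics; ls
python3 - <<'E'
from workcell import *
import cv2
s=observe();print({k:s[k] for k in ('clock','position','tool_rot','force','grip_width','qpos')})
for n in('side','top','wrist'):
    f=grab_frame(n);cv2.imwrite(f'pics/{n}0.png',f['frame'][:,:,::-1]);print(n,f['fx'],f['cx'],f['cy'],f.get('T',f.get('mount')))
E
```

```text
pics
{'clock': 0.0, 'position': array([0.17133635, 0.60073034, 0.25570309]), 'tool_rot': array([-3.14044014e+00,  7.68403101e-05,  2.86380137e+00]), 'force': array([ 0.06449881, -0.12962307,  0.6780432 ]), 'grip_width': 0.08534320921686368, 'qpos': array([-1.36319037,  0.52203978, -0.03636179,  1.60002526,  0.02121411,
        1.02106817, -0.11281291])}
side 473.3947769271747 318.98110731677815 243.33198074875642 [[ 0.75794003 -0.45120244  0.47110855  0.11912608]
 [-0.65230343 -0.53000638  0.54184266 -0.4707053 ]
 [ 0.00520981 -0.71798996 -0.69603396  0.65406427]
 [ 0.          0.          0.          1.        ]]
top 448.21752071587684 321.07910958880717 243.47881761207154 [[ 0.01192471 -0.98235239  0.18665901  0.34917654]
 [-0.99916162 -0.01901757 -0.03625456  0.01118969]
 [ 0.03916455 -0.18607019 -0.98175558  0.97988594]
 [ 0.          0.          0.          1.        ]]
wrist 364.98192863503874 315.5825013289034 247.11914106308188 [[ 1.01289738e-04 -9.65019711e-01 -2.62177322e-01  6.56750949e-02]
 [ 9.99999566e-01 -1.45064682e-04  9.20293066e-04  1.52390275e-03]
 [-9.26133618e-04 -2.62177301e-01  9.65019277e-01 -1.19546437e-01]
 [ 0.00000000e+00  0.00000000e+00  0.00000000e+00  1.00000000e+00]]
```

View pics/side0.png

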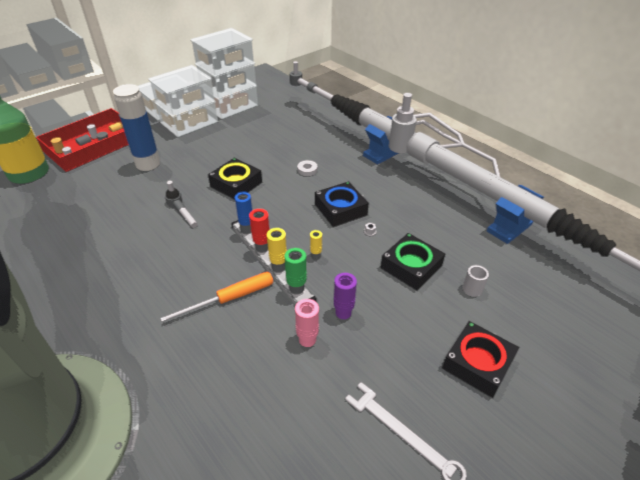

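View pics/top0.png

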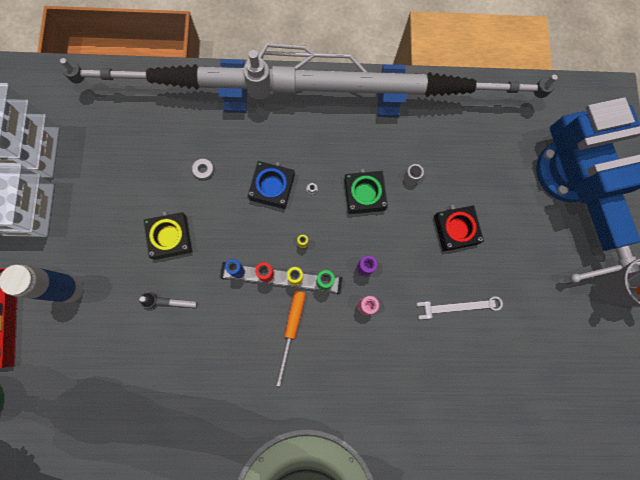

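View pics/wrist0.png

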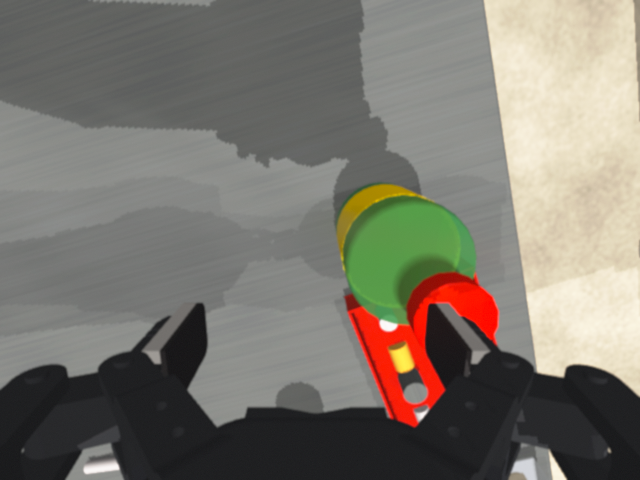

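The side view shows the rail with blue, red, yellow and green sockets at about (244,210), (260,227), (277,246) and (295,267). The small yellow (316,242), pink and purple look-alikes stand off it. In the top view the pockets are at yellow (168,235), blue (271,184), green (366,190) and red (460,228).

```bash
cat > h.py <<'E'
from workcell import *
import cv2, numpy as np
from scipy.optimize import least_squares
def cam(f,T=None):
    T=f['T'] if T is None else T
    def P(X):
        X=np.atleast_2d(X); c=(X-T[:3,3])@T[:3,:3]
        return np.c_[f['fx']*c[:,0]/c[:,2]+f['cx'], f['fy']*c[:,1]/c[:,2]+f['cy']]
    return P
def wristT(f):
    s=observe(); r=s['tool_rot']
    from scipy.spatial.transform import Rotation as R
    M=np.eye(4);M[:3,:3]=R.from_euler('xyz',r).as_matrix();M[:3,3]=s['position'];return M@f['mount']
th=np.linspace(0,2*np.pi,48,endpoint=False)
def circ(x,y,z,r): return np.c_[x+r*np.cos(th),y+r*np.sin(th),np.full(48,z)]
def hullstat(p):
    h=cv2.convexHull(p.astype(np.float32)); m=cv2.moments(h)
    return np.r_[m['m10']/m['m00'],m['m01']/m['m00'],p.min(0),p.max(0)]
def maskstat(m):
    n,l,st,c=cv2.connectedComponentsWithStats(m.astype(np.uint8)); i=1+np.argmax(st[1:,4])
    pts=np.argwhere(l==i)[:,::-1]
    return hullstat(np.vstack([pts+[a,b] for a in(-.5,.5) for b in(-.5,.5)]))
C={'blue':15,'yellow':16,'red':17,'green':18}
E
python3 - <<'E'
from h import *
F={n:grab_frame(n) for n in('side','top')}
out={n:F[n]['frame'].copy() for n in F}
for lab in ['socket_'+c for c in C]+['pocket_'+c for c in C]+['rail']:
    for n in F:
        for o in outline_of(lab,n):
            print(lab,n,round(o['score'],2),np.round(o['pixel']),o['pixels'].sum())
            if o['score']>.3:
                cs,_=cv2.findContours(o['pixels'].astype(np.uint8),0,1);cv2.drawContours(out[n],cs,-1,(255,255,255),1)
            np.save(f"m_{lab}_{n}_{int(o['pixel'][0])}.npy",o['pixels'])
for n in F: cv2.imwrite(f'pics/{n}_o.png',cv2.resize(out[n][130:370],None,fx=1.25,fy=1.25)[:,:,::-1])
E
```

```text
socket_blue side 0.56 [243. 210.] 553
socket_blue side 0.41 [336. 203.] 1707
socket_blue top 0.83 [235. 270.] 273
socket_blue top 0.27 [281. 278.] 999
socket_yellow side 0.67 [314. 246.] 264
socket_yellow side 0.64 [278. 251.] 677
socket_yellow top 0.51 [296. 278.] 248
socket_yellow top 0.5 [302. 238.] 119
socket_yellow top 0.27 [265. 273.] 232
socket_red top 0.5 [264. 273.] 241
socket_green side 0.69 [295. 265.] 844
socket_green side 0.64 [346. 296.] 887
socket_green side 0.57 [304. 319.] 947
socket_green top 0.85 [369. 306.] 330
socket_green top 0.69 [170. 238.] 1898
socket_green top 0.53 [324. 280.] 270
socket_green top 0.52 [365. 263.] 310
pocket_blue side 0.58 [339. 203.] 1676
pocket_blue side 0.57 [233. 179.] 1490
pocket_blue top 0.69 [271. 184.] 1654
pocket_yellow side 0.83 [234. 179.] 1419
pocket_yellow top 0.95 [170. 234.] 1822
pocket_red side 0.91 [482. 358.] 3437
pocket_red top 0.57 [458. 228.] 1666
pocket_green side 0.86 [415. 264.] 2250
pocket_green top 0.58 [365. 192.] 1604
rail side 0.6 [277. 277.] 910
rail top 0.67 [284. 278.] 1038
```

```bash
cat > fit.py <<'E'
from h import *
F={n:grab_frame(n) for n in('side','top')}
HUE={'blue':(100,125),'yellow':(22,34),'red':(0,8),'green':(50,85)}
def cmask(n,c):
    h=cv2.cvtColor(F[n]['frame'],cv2.COLOR_RGB2HSV);a,b=HUE[c]
    m=(h[...,0]>=a)&(h[...,0]<=b)
    if c=='red': m|=h[...,0]>=174
    return (m&(h[...,1]>140)&(h[...,2]>50)).astype(np.uint8)
def blob(n,c,px,r=22):
    m=cmask(n,c);z=np.zeros_like(m);x,y=map(int,px);z[y-r:y+r,x-r:x+r]=m[y-r:y+r,x-r:x+r]
    return z
S={'blue':((244,210),(234,268)),'red':((260,227),(264,271)),'yellow':((277,246),(295,275)),'green':((296,268),(326,280))}
P={'blue':((342,197),(271,184)),'red':((484,352),(460,228)),'yellow':((235,173),(168,235)),'green':((414,252),(366,190))}
pr={n:cam(F[n]) for n in F}
if __name__=='__main__':
  for c in C:
    st=[maskstat(blob(n,c,S[c][i])) for i,n in enumerate(('side','top'))]
    def res(q):
        x,y,z=q;X=np.vstack([circ(x,y,z+.024,C[c]/1e3),circ(x,y,z+.085,C[c]/1e3)])
        return np.r_[hullstat(pr['side'](X))-st[0],hullstat(pr['top'](X))-st[1]]
    r=least_squares(res,[.45,.1,.012],loss='soft_l1',x_scale=.01)
    print('socket',c,np.round(r.x*1000,1),np.round(r.fun,1))
  for c in C:
    st=[maskstat(blob(n,c,P[c][i],45 if n=='side' else 26)) for i,n in enumerate(('side','top'))]
    def res(q):
        x,y,z,R=q;X=circ(x,y,z,R)
        return np.r_[hullstat(pr['side'](X))-st[0],hullstat(pr['top'](X))-st[1]]
    r=least_squares(res,[.6,.1,.036,.03],loss='soft_l1',x_scale=.01)
    print('pocket',c,np.round(r.x*1000,1),np.round(r.fun,1))
E
python3 fit.py
```

```text
socket blue [467.9 153.6  15.7] [ 0.1  0.5 -0.3 -0.6  1.8 -0.1 -0.   0.2 -0.4 -0.   0.   0.6]
socket yellow [454.3  30.3  12.1] [-0.3  0.4 -0.7 -0.2  0.4  0.1  0.1  0.1 -0.1 -0.3  0.2 -0.3]
socket red [461.7  92.6  11.9] [-0.1  0.5 -0.3 -0.7  0.9  0.2 -0.1  0.  -0.1 -0.1  0.2  0.2]
socket green [448.2 -31.1  12.6] [-0.3  0.1 -0.9 -0.8  0.5  1.3 -0.1 -0.1 -0.9 -0.8  1.2 -0. ]
pocket blue [664.2  88.4  34.5  34.8] [-0.3  0.3 -0.5  0.2 -0.3 -0.1  0.1 -0.2  0.4 -0.6  0.2 -0.3]
pocket yellow [543.8 308.3  34.9  34.5] [-0.3  0.1 -0.4  1.1 -0.1 -0.7  0.1 -0.3  0.2 -0.6  0.1  0.1]
pocket red [ 574.2 -329.2   35.3  -35.1] [-0.2  0.2 -0.4  0.3 -0.  -0.2  0.2 -0.4  0.3 -0.3  0.  -0. ]
pocket green [ 651.8 -122.3   36.4   33.7] [-0.3 -0.1 -0.7  0.2 -0.6  0.3  0.4 -0.4  0.7 -0.7  0.2 -0.3]
```

View pics/top_o.png

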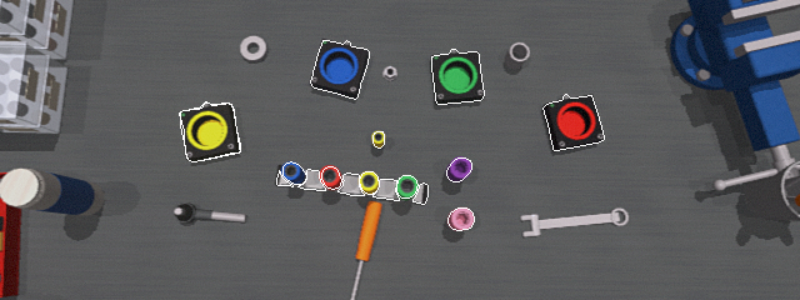

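View pics/side_o.png

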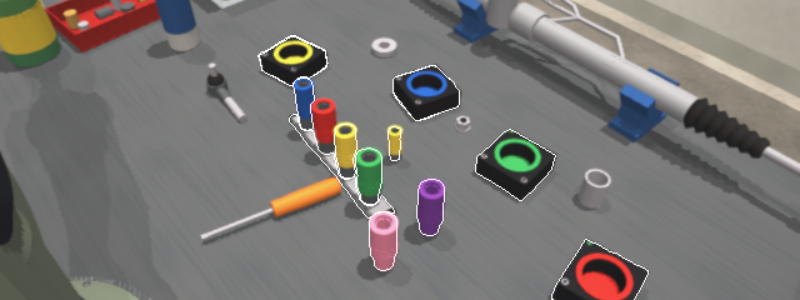

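{"api": "move_arm", "payload": {
  "motion": [
    [[25,-40,0],[0,0,-0.12]],
    [[55,-80,0],[0,0,-0.25]],
    [[85,-125,0],[0,0,-0.4]],
    [[115,-170,0],[0,0,-0.55]],
    [[145,-220,0],[0,0,-0.7]],
    [[175,-265,0],[0,0,-0.85]],
    [[205,-310,-10],[0,0,-1.0]],
    [[235,-355,-20],[0,0,-1.15]],
    [[265,-400,-30],[0,0,-1.3]],
    [[297,-447,-40],[0,0,-1.4]],
    [[297,-447,-50],[0,0,-1.4]],
    [[297,-447,-50],[0,0,-1.4]]
  ],
  "jaw": 60,
  "grip_force": 70
}}

```text
clock: 2.75
position: [0.468, 0.1542, 0.2058]
tool_rot: [-3.14, 0.0, 1.464]
force: [0.1, 0.3, 0.2]
grip_width: 0.0599
```

Run:
```python
from h import *
s=observe();print({k:s[k] for k in ('clock','position','tool_rot','force','grip_width','qpos')},tips_ahead())
f=grab_frame('wrist');im=f['frame'].copy();P=cam(f,wristT(f))
for c,(x,y) in dict(blue=(.4679,.1536),red=(.4617,.0926),yellow=(.4543,.0303),green=(.4482,-.0311)).items():
    cv2.polylines(im,[P(circ(x,y,.097,C[c]/1e3)).astype(int)],1,(255,255,255),1)
cv2.imwrite('pics/w1.png',im[:,:,::-1])
```

```text
Traceback (most recent call last):
TypeError: 'float' object is not callable
```

Run:
```python
from h import *
import workcell
s=observe();print({k:s[k] for k in ('clock','position','tool_rot','qpos')},tips_ahead)
f=grab_frame('wrist');im=f['frame'].copy();P=cam(f,wristT(f))
for c,(x,y) in dict(blue=(.4679,.1536),red=(.4617,.0926),yellow=(.4543,.0303),green=(.4482,-.0311)).items():
    cv2.polylines(im,[P(circ(x,y,.097,C[c]/1e3)).astype(int)],1,(255,255,255),1)
cv2.imwrite('pics/w1.png',im[:,:,::-1])
```

```text
{'clock': 2.75, 'position': array([0.46799426, 0.15419882, 0.20578873]), 'tool_rot': array([-3.14047494e+00,  4.67739185e-04,  1.46413911e+00]), 'qpos': array([-0.73927432,  0.408904  ,  0.39086249,  2.00736399, -0.22029942,
        0.7666022 , -0.32435227])} 0.025
```

View pics/w1.png

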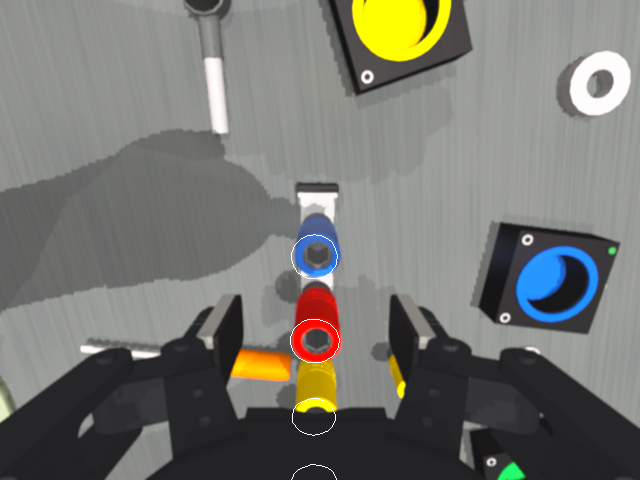

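The wrist view shows the projected mouth circles on the blue (317,255) and red (316,340) mouths. The rail runs vertically in the image and the jaws open across it. Descending on blue.

{"api": "move_arm", "payload": {
  "motion": [
    [[0,-0.5,-30],[0,0,0]],
    [[0,-0.5,-65],[0,0,0]],
    [[0,-0.5,-95],[0,0,0]],
    [[0,-0.5,-115],[0,0,0]],
    [[0,-0.5,-128],[0,0,0]],
    [[0,-0.5,-128],[0,0,0]]
  ]
}}

```text
clock: 3.55
position: [0.4681, 0.154, 0.0781]
tool_rot: [-3.141, 0.0, 1.465]
force: [0.4, 0.1, 0.3]
grip_width: 0.0599
```

{"api": "move_arm", "payload": {
  "motion": [
    [[0,0,0],[0,0,0]],
    [[0,0,0],[0,0,0]],
    [[0,0,0],[0,0,0]],
    [[0,0,0],[0,0,0]],
    [[0,0,0],[0,0,0]]
  ],
  "jaw": 20
}}

```text
clock: 4.18
position: [0.4689, 0.1538, 0.0792]
tool_rot: [3.14, -0.001, 1.464]
force: [-0.9, 0.3, 9.0]
grip_width: 0.0288
```

{"api": "move_arm", "payload": {
  "motion": [
    [[0,0,3],[0,0,0]],
    [[0,0,8],[0,0,0]],
    [[0,0,15],[0,0,0]],
    [[0,0,25],[0,0,0]],
    [[0,0,45],[0,0,0]],
    [[0,0,75],[0,0,0]],
    [[0,0,110],[0,0,0]],
    [[0,0,110],[0,0,0]]
  ]
}}

```text
clock: 5.18
position: [0.4694, 0.1539, 0.1908]
tool_rot: [3.138, -0.002, 1.464]
force: [0.3, -1.0, -3.1]
grip_width: 0.0286
```

Run:
```python
from h import *
for n in('side','wrist'):
    f=grab_frame(n);cv2.imwrite(f'pics/{n}2.png',f['frame'][:,:,::-1])
```

```text
(no output)
```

View pics/side2.png

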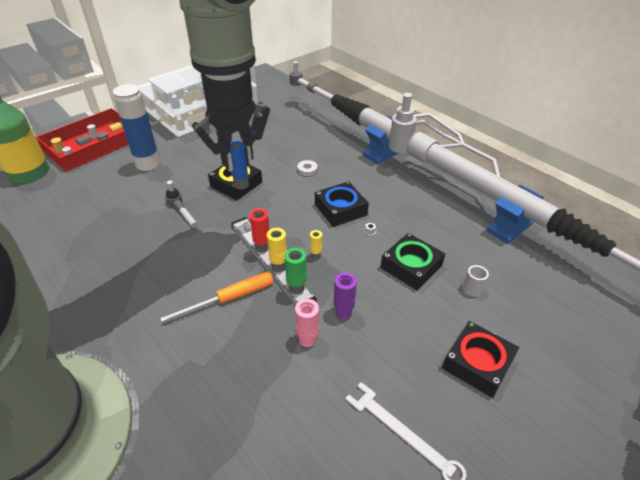

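View pics/wrist2.png

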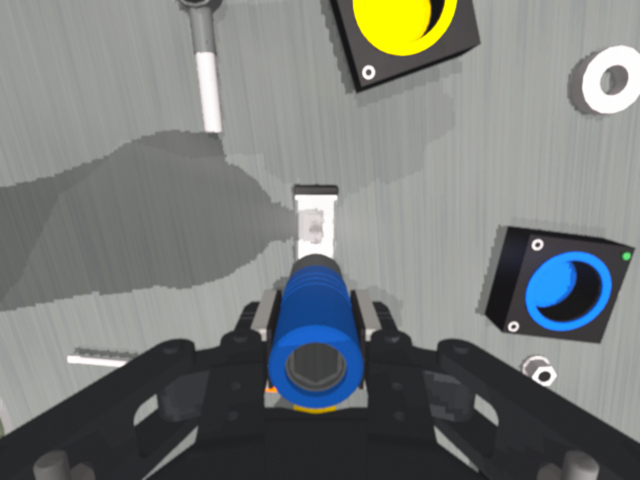

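```bash
cat > lift.py <<'E'
import sys
from fit import *
c=sys.argv[1]
s=observe();print(s['clock'],s['position'],s['tool_rot'],s['force'])
x,y=s['position'][:2]
x0,y0,z0=s['position']
# predicted outline at TCP-66mm
im=F['side']['frame'].copy()
X=np.vstack([circ(x,y,z0-.066,.014),circ(x,y,z0-.042,.014),circ(x,y,z0-.042,C[c]/1e3),circ(x,y,z0+.019,C[c]/1e3)])
p=pr['side'](X)
for i in range(4): cv2.polylines(im,[p[48*i:48*i+48].astype(int)],1,(255,255,255),1)
u,v=p.mean(0).astype(int)
a,b=max(v-70,0),max(u-70,0)
cv2.imwrite('pics/'+sys.argv[2],cv2.resize(im[a:a+140,b:b+140],None,fx=4,fy=4)[:,:,::-1])
E
python3 lift.py blue l1.png
```

```text
5.375 [0.46795787 0.15341067 0.18762325] [-3.14056314e+00  6.49561390e-04  1.46386436e+00] [-0.32694715  0.00798218 -2.90699569]
```

View pics/l1.png

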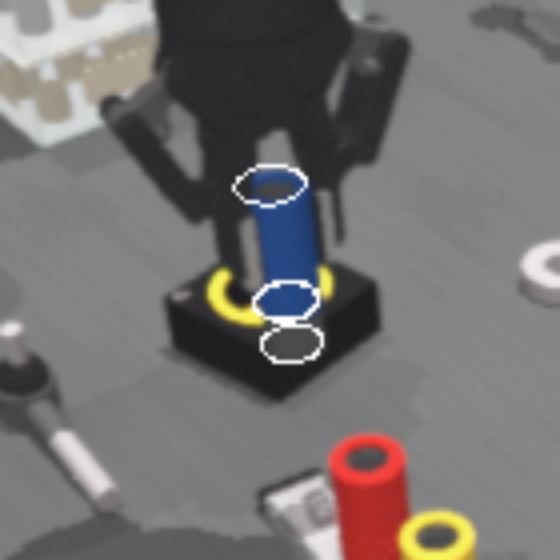

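```bash
cat > wl.py <<'E'
import sys
from h import *
from scipy.spatial.transform import Rotation as R
c=sys.argv[1]
s=observe();f=grab_frame('wrist');P=cam(f,wristT(f));im=f['frame'].copy()
x,y,z0=s['position']
X=np.vstack([circ(x,y,z0-.066,.014),circ(x,y,z0-.042,.014),circ(x,y,z0-.042,C[c]/1e3),circ(x,y,z0+.019,C[c]/1e3)])
p=P(X)
for i in range(4): cv2.polylines(im,[p[48*i:48*i+48].astype(int)],1,(255,255,255),1)
cv2.imwrite('pics/'+sys.argv[2],cv2.resize(im[180:440,180:460],None,fx=2,fy=2)[:,:,::-1])
E
python3 wl.py blue wl1.png
```

```text
(no output)
```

View pics/wl1.png

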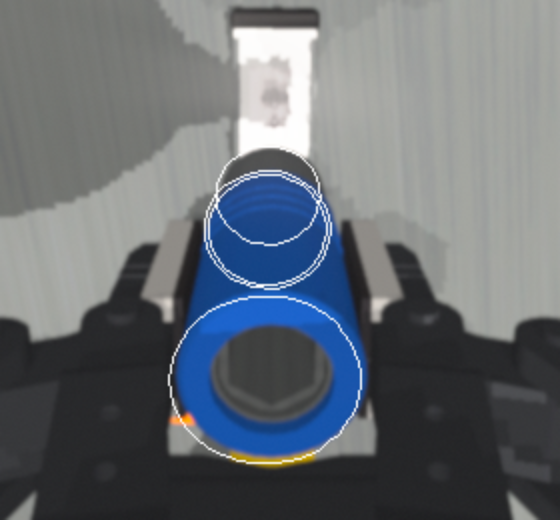

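{"api": "move_arm", "payload": {
  "motion": [
    [[20,-7,0],[0,0,0]],
    [[55,-18,0],[0,0,0]],
    [[95,-31,0],[0,0,0]],
    [[135,-45,0],[0,0,0]],
    [[170,-57,0],[0,0,0]],
    [[190,-63,0],[0,0,0]],
    [[196,-65,-10],[0,0,0]],
    [[196,-65,-35],[0,0,0]],
    [[196,-65,-65],[0,0,0]],
    [[196,-65,-90],[0,0,0]],
    [[196,-65,-103],[0,0,0]],
    [[196,-65,-110],[0,0,0]]
  ]
}}

```text
clock: 6.92
position: [0.664, 0.0886, 0.0775]
tool_rot: [-3.141, 0.0, 1.464]
force: [-0.2, 0.0, -1.9]
grip_width: 0.0287
```

```bash
python3 lift.py blue l2.png; python3 wl.py blue wl2.png
```

```text
7.025 [0.66416478 0.08856409 0.07797442] [-3.14106198e+00  1.43253988e-04  1.46381729e+00] [-0.56019474  0.2801007  -1.80393759]
```

View pics/l2.png

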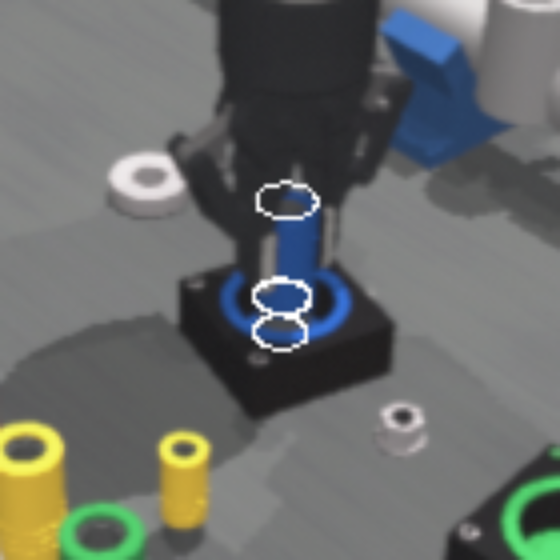

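View pics/wl2.png

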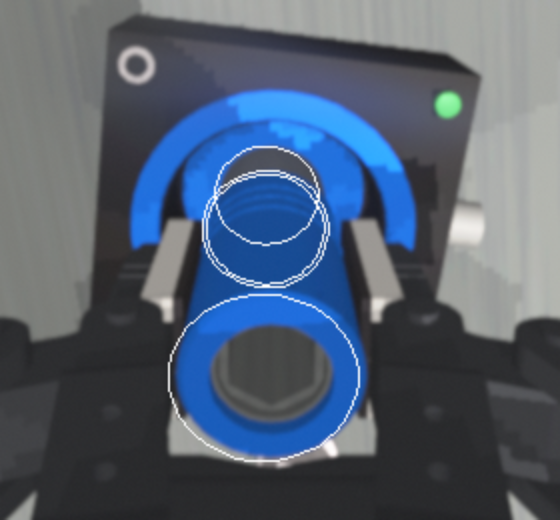

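The socket is upright and centred in the blue pocket. Lowering it by feel.

{"api": "move_arm", "payload": {
  "motion": [
    [[0,0,-1.5],[0,0,0]],
    [[0,0,-3],[0,0,0]],
    [[0,0,-4],[0,0,0]],
    [[0,0,-4],[0,0,0]]
  ]
}}

```text
clock: 7.58
position: [0.6647, 0.0886, 0.0753]
tool_rot: [3.141, -0.001, 1.464]
force: [-5.0, 0.6, 10.8]
grip_width: 0.0285
```

{"api": "move_arm", "payload": {
  "motion": [
    [[0,0,1],[0,0,0]],
    [[0,0,1],[0,0,0]],
    [[0,0,1],[0,0,0]],
    [[0,0,1],[0,0,0]]
  ],
  "jaw": 60
}}

```text
clock: 8.07
position: [0.6644, 0.0885, 0.0752]
tool_rot: [-3.142, 0.0, 1.464]
force: [0.3, 0.3, -0.3]
grip_width: 0.0601
```

{"api": "move_arm", "payload": {
  "motion": [
    [[0,0,15],[0,0,0]],
    [[0,0,45],[0,0,0]],
    [[0,0,85],[0,0,0]],
    [[0,0,120],[0,0,0]],
    [[-30,0,125],[0,0,0]],
    [[-70,1,125],[0,0,0]],
    [[-115,2,125],[0,0,0]],
    [[-155,3,125],[0,0,0]],
    [[-185,4,125],[0,0,0]],
    [[-203,4,125],[0,0,0]],
    [[-203,4,125],[0,0,0]]
  ]
}}

```text
clock: 9.45
position: [0.461, 0.0927, 0.2013]
tool_rot: [3.141, -0.001, 1.464]
force: [1.0, -0.1, 0.7]
grip_width: 0.0603
```

```bash
python3 fit.py|tail -8
python3 - <<'E'
from h import *
s=observe();print(s['clock'],s['position'],s['tool_rot'])
for n in('side','top'):
    f=grab_frame(n);cv2.imwrite(f'pics/{n}3.png',f['frame'][:,:,::-1])
E
```

```text
9.55 [0.46227668 0.09264831 0.20096823] [ 3.14038501e+00 -6.98557498e-04  1.46375052e+00]Traceback (most recent call last):
  File "fit.py", line 17, in <module>
    st=[maskstat(blob(n,c,S[c][i])) for i,n in enumerate(('side','top'))]
        ~~~~~~~~^^^^^^^^^^^^^^^^^^^
  File "h.py", line 20, in maskstat
    n,l,st,c=cv2.connectedComponentsWithStats(m.astype(np.uint8)); i=1+np.argmax(st[1:,4])
                                                                       ~~~~~~~~~^^^^^^^^^^
    return _wrapfunc(a, 'argmax', axis=axis, out=out, **kwds)
    return bound(*args, **kwds)
ValueError: attempt to get argmax of an empty sequence
```

View pics/side3.png

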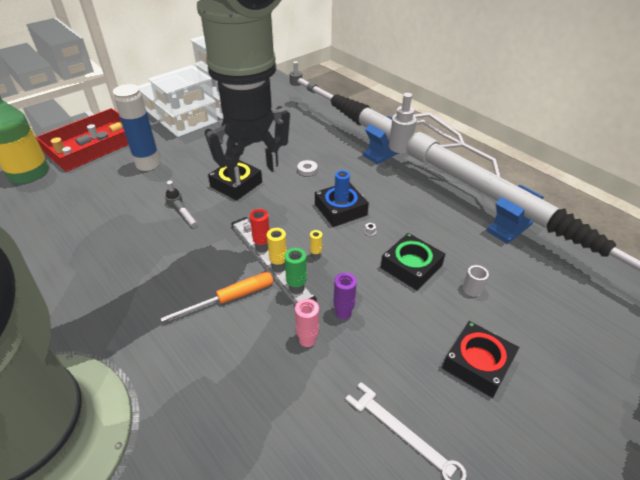

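Blue stands upright in its pocket at about (343,190). Next is red.

{"api": "move_arm", "payload": {
  "motion": [
    [[0,0,-30],[0,0,0]],
    [[0,0,-65],[0,0,0]],
    [[0,0,-95],[0,0,0]],
    [[0,0,-112],[0,0,0]],
    [[0,0,-122],[0,0,0]],
    [[0,0,-122],[0,0,0]]
  ]
}}

```text
clock: 10.4
position: [0.4615, 0.0923, 0.078]
tool_rot: [-3.141, 0.0, 1.463]
force: [-0.2, 0.2, 0.9]
grip_width: 0.0598
```

{"api": "move_arm", "payload": {
  "motion": [
    [[0,0,0],[0,0,0]],
    [[0,0,0],[0,0,0]],
    [[0,0,0],[0,0,0]],
    [[0,0,0],[0,0,0]],
    [[0,0,0],[0,0,0]]
  ],
  "jaw": 20
}}

```text
clock: 11.02
position: [0.4619, 0.0927, 0.079]
tool_rot: [3.14, -0.001, 1.464]
force: [0.5, -1.2, 5.7]
grip_width: 0.0325
```

{"api": "move_arm", "payload": {
  "motion": [
    [[0,0,3],[0,0,0]],
    [[0,0,8],[0,0,0]],
    [[0,0,15],[0,0,0]],
    [[0,0,25],[0,0,0]],
    [[0,0,45],[0,0,0]],
    [[0,0,75],[0,0,0]],
    [[0,0,110],[0,0,0]],
    [[0,0,110],[0,0,0]],
    [[0,0,110],[0,0,0]]
  ]
}}

```text
clock: 12.15
position: [0.4612, 0.0926, 0.1883]
tool_rot: [-3.142, -0.0, 1.464]
force: [-0.9, -0.4, -2.1]
grip_width: 0.0326
```

```bash
python3 lift.py red l3.png; python3 wl.py red wl3.png
```

```text
12.25 [0.46102536 0.09244078 0.18770737] [-3.14056715e+00  5.33821622e-04  1.46377876e+00] [ 0.39733377  0.60454566 -1.90602579]
```

View pics/wl3.png

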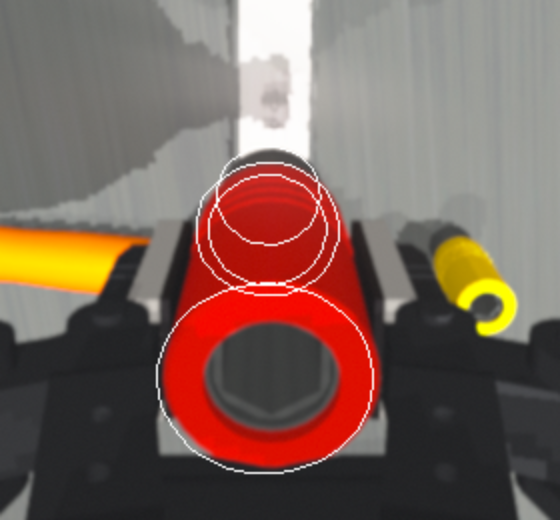

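View pics/l3.png

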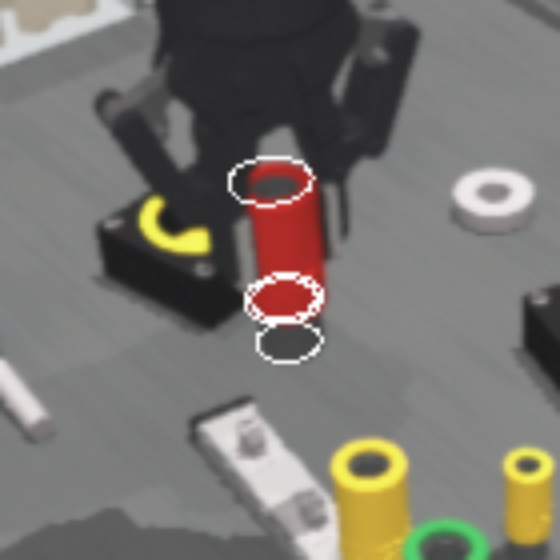

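{"api": "move_arm", "payload": {
  "motion": [
    [[5,-18,0],[0,0,0]],
    [[15,-55,0],[0,0,0]],
    [[26,-98,0],[0,0,0]],
    [[38,-142,0],[0,0,0]],
    [[50,-187,0],[0,0,0]],
    [[62,-232,0],[0,0,0]],
    [[74,-277,0],[0,0,0]],
    [[86,-322,0],[0,0,0]],
    [[98,-365,0],[0,0,0]],
    [[108,-403,0],[0,0,0]],
    [[113,-421,0],[0,0,0]],
    [[113,-421,0],[0,0,0]]
  ]
}}

```text
clock: 13.8
position: [0.5737, -0.3299, 0.187]
tool_rot: [-3.14, 0.0, 1.462]
force: [0.0, 0.7, -2.3]
grip_width: 0.0328
```

{"api": "move_arm", "payload": {
  "motion": [
    [[0,0,-25],[0,0,0]],
    [[0,0,-60],[0,0,0]],
    [[0,0,-90],[0,0,0]],
    [[0,0,-104],[0,0,0]],
    [[0,0,-109],[0,0,0]],
    [[0,0,-109],[0,0,0]]
  ]
}}

```text
clock: 14.55
position: [0.5747, -0.3285, 0.0798]
tool_rot: [3.141, 0.0, 1.464]
force: [-0.2, 0.1, -1.0]
grip_width: 0.0326
```

```bash
python3 lift.py red l4.png; python3 wl.py red wl4.png
```

```text
14.65 [ 0.57485283 -0.32868961  0.08029571] [3.14035057e+00 4.28476110e-04 1.46376749e+00] [ 0.22535328  0.13521144 -1.38649871]
```

View pics/wl4.png

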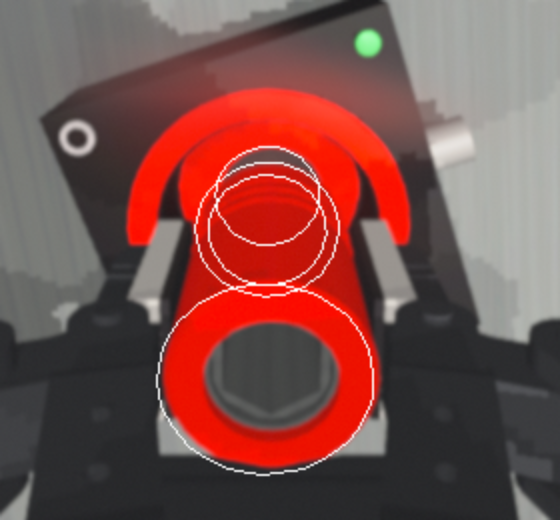

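View pics/l4.png

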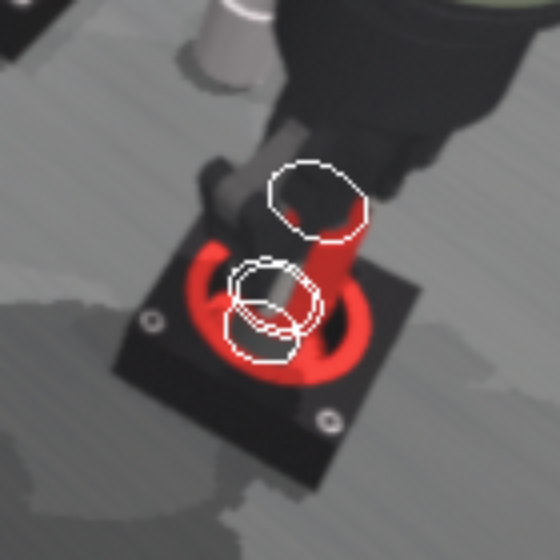

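{"api": "move_arm", "payload": {
  "motion": [
    [[0,0,-2],[0,0,0]],
    [[0,0,-4],[0,0,0]],
    [[0,0,-5],[0,0,0]],
    [[0,0,-5],[0,0,0]]
  ]
}}

```text
clock: 15.2
position: [0.5745, -0.3286, 0.0751]
tool_rot: [3.141, -0.0, 1.464]
force: [-2.8, 2.3, 11.1]
grip_width: 0.0325
```

{"api": "move_arm", "payload": {
  "motion": [
    [[0,0,1],[0,0,0]],
    [[0,0,1],[0,0,0]],
    [[0,0,1],[0,0,0]],
    [[0,0,1],[0,0,0]]
  ],
  "jaw": 60
}}

```text
clock: 15.7
position: [0.5744, -0.3285, 0.0752]
tool_rot: [-3.141, -0.0, 1.464]
force: [0.4, -0.6, 0.2]
grip_width: 0.0602
```

{"api": "move_arm", "payload": {
  "motion": [
    [[0,0,15],[0,0,0]],
    [[0,0,45],[0,0,0]],
    [[0,0,85],[0,0,0]],
    [[0,0,120],[0,0,0]],
    [[-10,30,125],[0,0,0]],
    [[-24,70,125],[0,0,0]],
    [[-38,112,125],[0,0,0]],
    [[-53,156,125],[0,0,0]],
    [[-68,201,125],[0,0,0]],
    [[-82,246,125],[0,0,0]],
    [[-97,290,125],[0,0,0]],
    [[-110,330,125],[0,0,0]]
  ]
}}

```text
clock: 17.2
position: [0.464, 0.003, 0.2013]
tool_rot: [3.14, -0.001, 1.464]
force: [1.0, 0.6, 0.0]
grip_width: 0.06
```

{"api": "move_arm", "payload": {
  "motion": [
    [[-9,27,0],[0,0,0]],
    [[-9,27,0],[0,0,0]],
    [[-9,27,0],[0,0,0]]
  ]
}}

```text
clock: 17.58
position: [0.4558, 0.0281, 0.2009]
tool_rot: [3.141, -0.0, 1.463]
force: [-0.8, -0.4, 0.2]
grip_width: 0.0598
```

Run:
```python
from h import *
s=observe();print(s['clock'],s['position'],s['tool_rot'])
for n in('side','top'):
    f=grab_frame(n);cv2.imwrite(f'pics/{n}5.png',f['frame'][:,:,::-1])
```

```text
17.575 [0.45578064 0.0280544  0.20089862] [ 3.14063021e+00 -2.78927559e-04  1.46346064e+00]
```

View pics/side5.png

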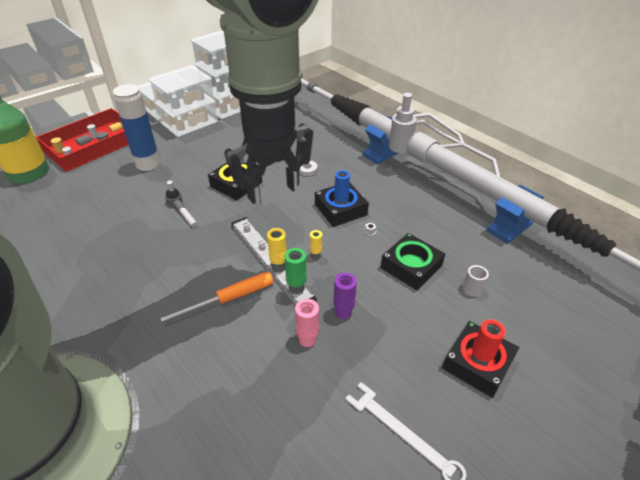

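Red stands upright in its pocket at about (490,345). Before descending on yellow I'll check clearance to the small look-alike.

Run:
```python
from fit import *
st=[maskstat(blob('side','yellow',(317,240),14)),maskstat(blob('top','yellow',(303,240),14))]
def res(q):
    x,y,zb,zt,r=q;X=np.vstack([circ(x,y,zb,r),circ(x,y,zt,r)])
    return np.r_[hullstat(pr['side'](X))-st[0],hullstat(pr['top'](X))-st[1]]
r=least_squares(res,[.5,.02,.02,.05,.01],loss='soft_l1',x_scale=.01);print(np.round(r.x*1000,1),np.round(r.fun,1))
```

```text
Traceback (most recent call last):
  File "h.py", line 20, in maskstat
    n,l,st,c=cv2.connectedComponentsWithStats(m.astype(np.uint8)); i=1+np.argmax(st[1:,4])
                                                                       ~~~~~~~~~^^^^^^^^^^
ValueError: attempt to get argmax of an empty sequence
```

Arm occludes the top view now; use the first pictures.

Run:
```python
from fit import *
for n in F: F[n]['frame']=cv2.imread(f'pics/{n}0.png')[:,:,::-1].copy()
st=[maskstat(blob('side','yellow',(317,240),14)),maskstat(blob('top','yellow',(303,240),14))]
def res(q):
    x,y,zb,zt,r=q;X=np.vstack([circ(x,y,zb,r),circ(x,y,zt,r)])
    return np.r_[hullstat(pr['side'](X))-st[0],hullstat(pr['top'](X))-st[1]]
r=least_squares(res,[.5,.02,.02,.05,.01],loss='soft_l1',x_scale=.01);print(np.round(r.x*1000,1),np.round(r.fun,1))
```

```text
[533.6  16.8  17.8  55.9  11. ] [-0.4  0.3 -0.2  0.2 -0.3 -0.1 -0.  -0.4  0.4 -0.6 -0.  -0.1]
```

{"api": "move_arm", "payload": {
  "motion": [
    [[-1,2,-30],[0,0,0]],
    [[-1,2,-65],[0,0,0]],
    [[-1,2,-95],[0,0,0]],
    [[-1,2,-111],[0,0,0]],
    [[-1,2,-121],[0,0,0]],
    [[-1,2,-121],[0,0,0]]
  ]
}}

```text
clock: 18.62
position: [0.4543, 0.0303, 0.079]
tool_rot: [-3.141, 0.0, 1.463]
force: [0.2, -0.3, 0.7]
grip_width: 0.06
```

{"api": "move_arm", "payload": {
  "motion": [
    [[0,0,0],[0,0,0]],
    [[0,0,0],[0,0,0]],
    [[0,0,0],[0,0,0]],
    [[0,0,0],[0,0,0]],
    [[0,0,0],[0,0,0]]
  ],
  "jaw": 20
}}

```text
clock: 19.25
position: [0.4548, 0.0306, 0.08]
tool_rot: [3.14, -0.0, 1.464]
force: [-0.6, -0.1, 7.9]
grip_width: 0.0306
```

{"api": "move_arm", "payload": {
  "motion": [
    [[0,0,3],[0,0,0]],
    [[0,0,8],[0,0,0]],
    [[0,0,15],[0,0,0]],
    [[0,0,25],[0,0,0]],
    [[0,0,45],[0,0,0]],
    [[0,0,75],[0,0,0]],
    [[0,0,110],[0,0,0]],
    [[0,0,110],[0,0,0]],
    [[0,0,110],[0,0,0]]
  ]
}}

```text
clock: 20.38
position: [0.4542, 0.0307, 0.1892]
tool_rot: [-3.142, -0.0, 1.464]
force: [0.3, -0.5, -3.0]
grip_width: 0.0308
```

```bash
python3 lift.py yellow l5.png; python3 wl.py yellow wl5.png
```

```text
20.475 [0.45395443 0.03048128 0.18860696] [-3.14031828e+00  4.99416010e-04  1.46381610e+00] [ 0.06888938  0.45684495 -2.05251783]
```

View pics/wl5.png

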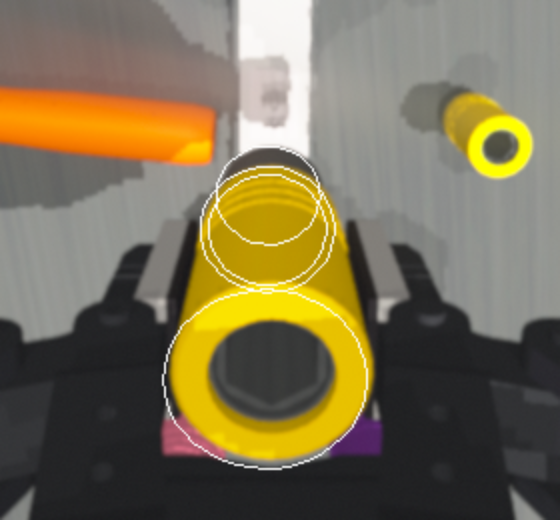

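View pics/l5.png

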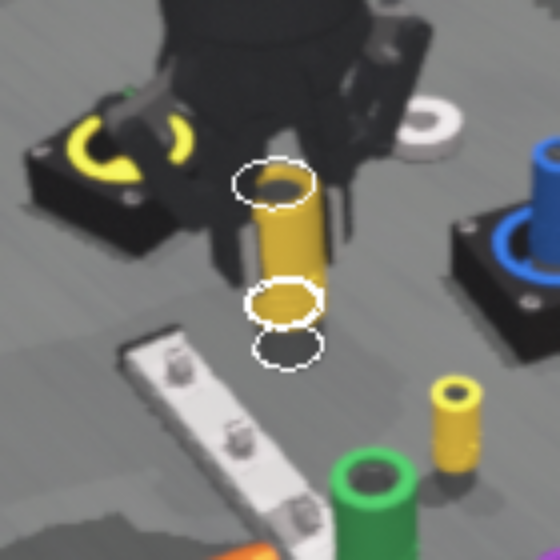

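{"api": "move_arm", "payload": {
  "motion": [
    [[5,15,0],[0,0,0]],
    [[17,53,0],[0,0,0]],
    [[31,95,0],[0,0,0]],
    [[45,138,0],[0,0,0]],
    [[59,182,0],[0,0,0]],
    [[73,225,0],[0,0,0]],
    [[84,260,0],[0,0,0]],
    [[90,278,0],[0,0,0]],
    [[90,278,0],[0,0,0]],
    [[90,278,0],[0,0,0]]
  ]
}}

```text
clock: 21.78
position: [0.5441, 0.3082, 0.1888]
tool_rot: [-3.141, 0.001, 1.463]
force: [0.3, -1.0, -2.0]
grip_width: 0.0306
```

{"api": "move_arm", "payload": {
  "motion": [
    [[0,0,-25],[0,0,0]],
    [[0,0,-60],[0,0,0]],
    [[0,0,-90],[0,0,0]],
    [[0,0,-104],[0,0,0]],
    [[0,0,-109],[0,0,0]],
    [[0,0,-109],[0,0,0]]
  ]
}}

```text
clock: 22.52
position: [0.5447, 0.3085, 0.0809]
tool_rot: [3.141, -0.0, 1.464]
force: [-0.1, -0.5, -2.2]
grip_width: 0.0306
```

```bash
python3 lift.py yellow l6.png; python3 wl.py yellow wl6.png
```

```text
22.625 [0.5448898  0.30873901 0.08128744] [ 3.14055534e+00 -8.82223476e-04  1.46368080e+00] [-0.51144396 -0.46072458 -1.8314267 ]
```

View pics/wl6.png

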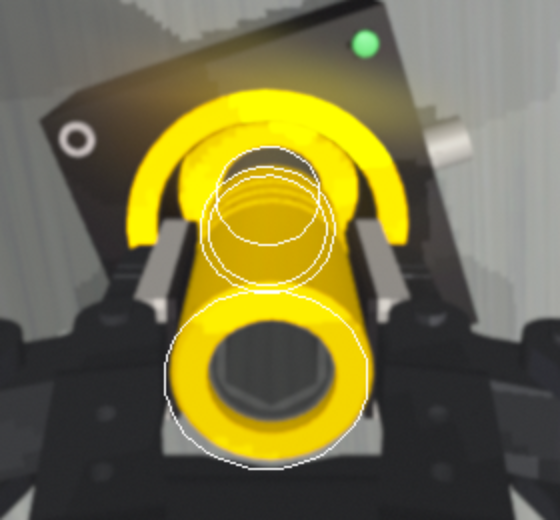

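View pics/l6.png

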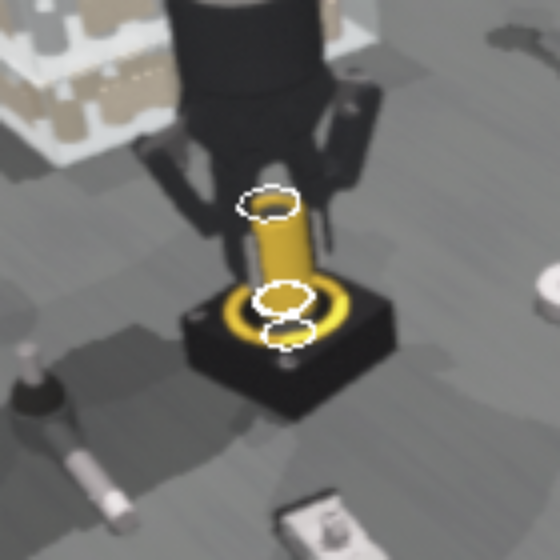

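{"api": "move_arm", "payload": {
  "motion": [
    [[0,0,-2],[0,0,0]],
    [[0,0,-4],[0,0,0]],
    [[0,0,-5],[0,0,0]],
    [[0,0,-5],[0,0,0]]
  ]
}}

```text
clock: 23.18
position: [0.5446, 0.3087, 0.0761]
tool_rot: [3.141, -0.001, 1.464]
force: [-3.5, -1.6, 12.9]
grip_width: 0.0304
```

{"api": "move_arm", "payload": {
  "motion": [
    [[0,0,1],[0,0,0]],
    [[0,0,1],[0,0,0]],
    [[0,0,1],[0,0,0]],
    [[0,0,1],[0,0,0]]
  ],
  "jaw": 60
}}

```text
clock: 23.68
position: [0.5444, 0.3085, 0.0762]
tool_rot: [-3.142, 0.0, 1.464]
force: [-1.1, 0.5, 0.3]
grip_width: 0.0599
```

{"api": "move_arm", "payload": {
  "motion": [
    [[0,0,15],[0,0,0]],
    [[0,0,45],[0,0,0]],
    [[0,0,85],[0,0,0]],
    [[0,0,120],[0,0,0]],
    [[-8,-28,125],[0,0,0]],
    [[-19,-67,125],[0,0,0]],
    [[-31,-109,125],[0,0,0]],
    [[-43,-153,125],[0,0,0]],
    [[-56,-198,125],[0,0,0]],
    [[-69,-243,125],[0,0,0]],
    [[-81,-286,125],[0,0,0]],
    [[-90,-320,125],[0,0,0]]
  ]
}}

```text
clock: 25.18
position: [0.4539, -0.0132, 0.2023]
tool_rot: [3.141, -0.001, 1.463]
force: [1.2, 0.0, -0.2]
grip_width: 0.0601
```

{"api": "move_arm", "payload": {
  "motion": [
    [[-6,-20,0],[0,0,0]],
    [[-6,-20,0],[0,0,0]],
    [[-6,-20,0],[0,0,0]]
  ]
}}

```text
clock: 25.55
position: [0.4488, -0.0308, 0.2018]
tool_rot: [3.141, -0.001, 1.464]
force: [0.4, 0.0, -0.1]
grip_width: 0.06
```

Run:
```python
from h import *
s=observe();print(s['clock'],s['position'],s['tool_rot'])
f=grab_frame('wrist');im=f['frame'].copy();P=cam(f,wristT(f))
cv2.polylines(im,[P(circ(.4482,-.0311,.097,.018)).astype(int)],1,(255,255,255),1)
cv2.imwrite('pics/w7.png',im[:,:,::-1])
for n in('side',):
    f=grab_frame(n);cv2.imwrite(f'pics/{n}7.png',f['frame'][:,:,::-1])
```

```text
25.55 [ 0.44877842 -0.03084975  0.2017518 ] [ 3.14090797e+00 -5.47901871e-04  1.46414897e+00]
```

View pics/side7.png

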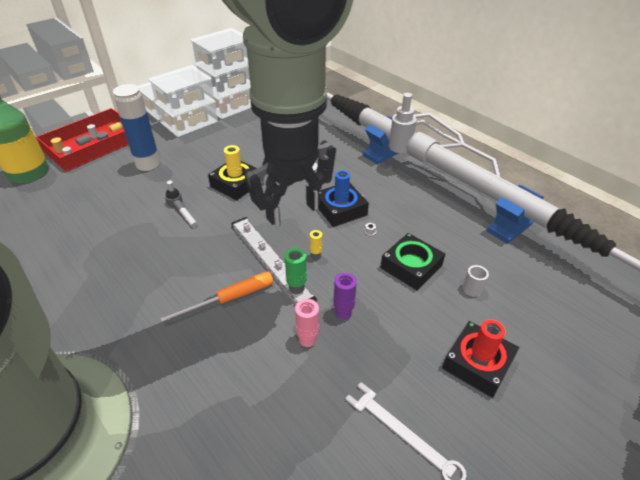

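View pics/w7.png

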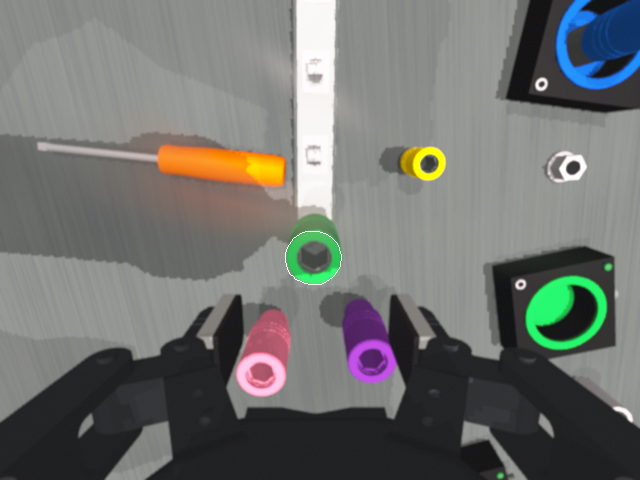

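Yellow stands in its pocket at about (233,165). The green mouth at (315,257) matches the projection. Pink and purple stand close by, so I'll measure their clearance.

Run:
```python
from fit import *
for n in F: F[n]['frame']=cv2.imread(f'pics/{n}0.png')[:,:,::-1].copy()
HUE['purple']=(130,155);HUE['pink']=(160,174)
def cm(n,c,px,r):
    h=cv2.cvtColor(F[n]['frame'],cv2.COLOR_RGB2HSV);a,b=HUE[c]
    m=((h[...,0]>=a)&(h[...,0]<=b)&(h[...,1]>70)).astype(np.uint8);z=0*m;x,y=px;z[y-r:y+r,x-r:x+r]=m[y-r:y+r,x-r:x+r];return z
for c,a,b in(('purple',(345,296),(368,266)),('pink',(307,322),(369,306))):
    st=[maskstat(cm('side',c,a,30)),maskstat(cm('top',c,b,18))]
    def res(q):
        x,y,zb,zt,r=q;X=np.vstack([circ(x,y,zb,r),circ(x,y,zt,r)])
        return np.r_[hullstat(pr['side'](X))-st[0],hullstat(pr['top'](X))-st[1]]
    r=least_squares(res,[.45,-.12,.02,.08,.018],loss='soft_l1',x_scale=.01);print(c,np.round(r.x*1000,1),np.round(r.fun,1))
```

```text
purple [ 481.4 -119.1    5.1   87.    17.3] [ 0.2  0.5 -0.2 -0.2 -0.2 -0.4  0.  -0.1  0.3 -0.3 -0.   0.3]
pink [ 398.  -122.1    9.9   86.3   17.8] [-0.   0.4  0.1 -0.1 -0.3 -0.3  0.2  0.  -0.2 -0.2  0.2  0. ]
```

About 70 mm to their edges in y, so there is room.

{"api": "move_arm", "payload": {
  "motion": [
    [[0,0,-30],[0,0,0]],
    [[0,0,-65],[0,0,0]],
    [[0,0,-95],[0,0,0]],
    [[0,0,-112],[0,0,0]],
    [[0,0,-122],[0,0,0]],
    [[0,0,-122],[0,0,0]]
  ]
}}

```text
clock: 26.5
position: [0.4483, -0.0314, 0.0791]
tool_rot: [-3.141, 0.0, 1.464]
force: [0.5, 0.1, 0.1]
grip_width: 0.0598
```

{"api": "move_arm", "payload": {
  "motion": [
    [[0,0,0],[0,0,0]],
    [[0,0,0],[0,0,0]],
    [[0,0,0],[0,0,0]],
    [[0,0,0],[0,0,0]],
    [[0,0,0],[0,0,0]]
  ],
  "jaw": 20
}}

```text
clock: 27.12
position: [0.4488, -0.0314, 0.08]
tool_rot: [3.141, -0.0, 1.464]
force: [-1.2, 0.1, 5.4]
grip_width: 0.0344
```

{"api": "move_arm", "payload": {
  "motion": [
    [[0,0,3],[0,0,0]],
    [[0,0,8],[0,0,0]],
    [[0,0,15],[0,0,0]],
    [[0,0,25],[0,0,0]],
    [[0,0,45],[0,0,0]],
    [[0,0,75],[0,0,0]],
    [[0,0,110],[0,0,0]],
    [[0,0,110],[0,0,0]],
    [[0,0,110],[0,0,0]]
  ]
}}

```text
clock: 28.25
position: [0.4482, -0.0312, 0.1892]
tool_rot: [-3.142, -0.0, 1.464]
force: [0.2, 0.5, -2.2]
grip_width: 0.0347
```

```bash
python3 lift.py green l7.png; python3 wl.py green wl7.png
```

```text
28.35 [ 0.44797024 -0.03144811  0.18863549] [-3.14033342e+00  2.90491453e-04  1.46379278e+00] [-0.31088848  0.60498514 -2.10754121]
```

View pics/wl7.png

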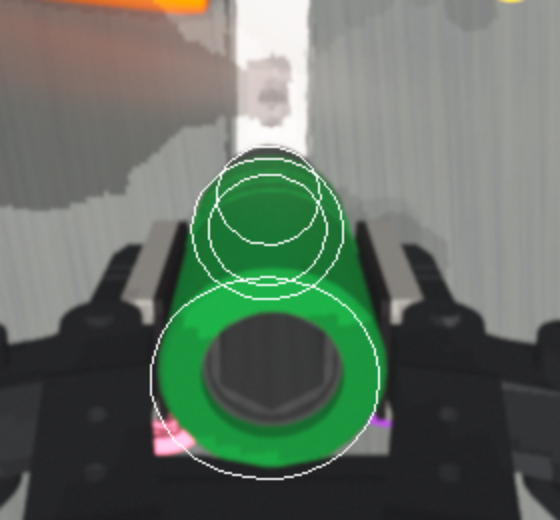

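View pics/l7.png

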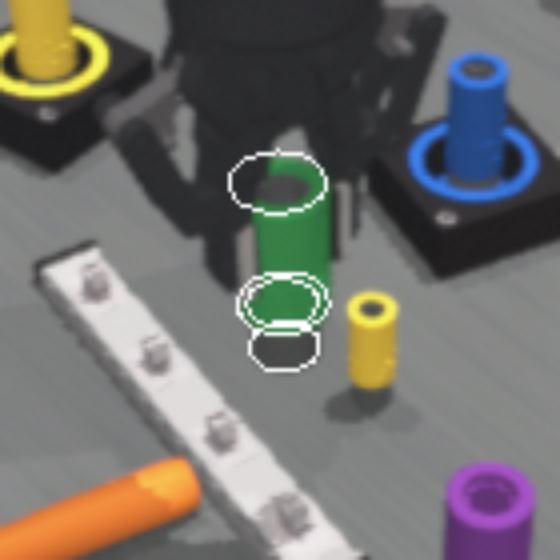

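Green is held upright. To the green pocket (651.8, −122.3): shift (204, −91).

{"api": "move_arm", "payload": {
  "motion": [
    [[15,-7,0],[0,0,0]],
    [[45,-20,0],[0,0,0]],
    [[82,-37,0],[0,0,0]],
    [[120,-54,0],[0,0,0]],
    [[158,-71,0],[0,0,0]],
    [[188,-84,0],[0,0,0]],
    [[204,-91,0],[0,0,0]],
    [[204,-91,0],[0,0,0]],
    [[204,-91,0],[0,0,0]]
  ]
}}

```text
clock: 29.52
position: [0.652, -0.1226, 0.1887]
tool_rot: [-3.141, -0.0, 1.464]
force: [0.8, -1.0, -1.4]
grip_width: 0.0345
```

{"api": "move_arm", "payload": {
  "motion": [
    [[0,0,-25],[0,0,0]],
    [[0,0,-60],[0,0,0]],
    [[0,0,-90],[0,0,0]],
    [[0,0,-104],[0,0,0]],
    [[0,0,-109],[0,0,0]],
    [[0,0,-109],[0,0,0]]
  ]
}}

```text
clock: 30.28
position: [0.6527, -0.1225, 0.081]
tool_rot: [3.141, 0.0, 1.464]
force: [-0.5, -0.2, -2.0]
grip_width: 0.0344
```

```bash
python3 lift.py green l8.png; python3 wl.py green wl8.png
```

```text
30.375 [ 0.65289177 -0.12259085  0.08131381] [3.14027106e+00 3.03589954e-05 1.46374342e+00] [-0.14142927 -0.41924676 -2.06254545]
```

View pics/wl8.png

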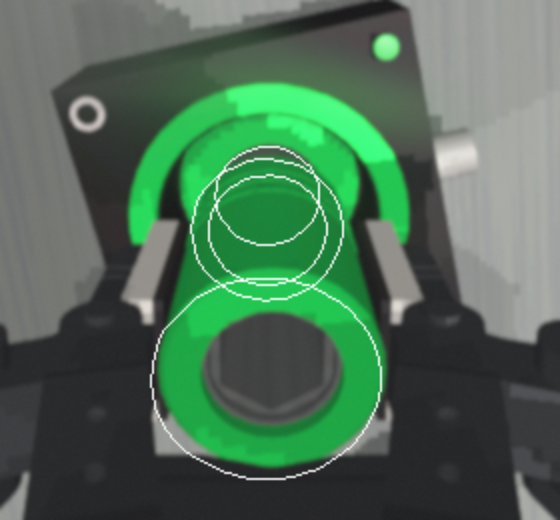

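View pics/l8.png

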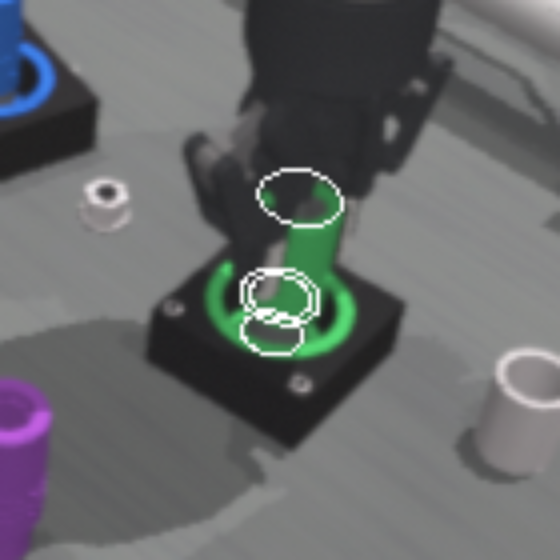

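{"api": "move_arm", "payload": {
  "motion": [
    [[0,0,-2],[0,0,0]],
    [[0,0,-4],[0,0,0]],
    [[0,0,-5],[0,0,0]],
    [[0,0,-5],[0,0,0]]
  ]
}}

```text
clock: 30.92
position: [0.6526, -0.1225, 0.0761]
tool_rot: [3.141, -0.0, 1.464]
force: [-3.2, 1.4, 11.3]
grip_width: 0.0346
```

{"api": "move_arm", "payload": {
  "motion": [
    [[0,0,1],[0,0,0]],
    [[0,0,1],[0,0,0]],
    [[0,0,1],[0,0,0]],
    [[0,0,1],[0,0,0]]
  ],
  "jaw": 60
}}

```text
clock: 31.42
position: [0.6524, -0.1225, 0.0762]
tool_rot: [-3.141, 0.0, 1.464]
force: [0.2, -0.4, 0.9]
grip_width: 0.0598
```

{"api": "move_arm", "payload": {
  "motion": [
    [[0,0,15],[0,0,0]],
    [[0,0,45],[0,0,0]],
    [[0,0,85],[0,0,0]],
    [[0,0,125],[0,0,0]],
    [[-40,20,145],[0,0,0]],
    [[-80,50,150],[0,0,0]],
    [[-120,80,150],[0,0,0]],
    [[-160,100,150],[0,0,0]],
    [[-200,110,150],[0,0,0]],
    [[-220,110,150],[0,0,0]],
    [[-220,110,150],[0,0,0]],
    [[-220,110,150],[0,0,0]]
  ]
}}

```text
clock: 32.92
position: [0.4333, -0.0124, 0.2269]
tool_rot: [3.14, -0.0, 1.464]
force: [-0.3, -1.1, -0.4]
grip_width: 0.0594
```

Run:
```python
from fit import *
for n in F: cv2.imwrite(f'pics/{n}9.png',F[n]['frame'][:,:,::-1])
PC={'blue':(664.2,88.4),'yellow':(543.8,308.3),'red':(574.2,-329.2),'green':(651.8,-122.3)}
# overlay model of socket standing on floor (z=8mm) in pocket centre offset TCP release
for n in F:
    im=F[n]['frame'].copy()
    for c,(x,y) in PC.items():
        for z in (.093,): cv2.polylines(im,[pr[n](circ(x/1e3,y/1e3,z,C[c]/1e3)).astype(int)],1,(255,255,255),1)
    tiles=[]
    for c,(x,y) in PC.items():
        u,v=pr[n]([[x/1e3,y/1e3,.06]])[0].astype(int)
        tiles.append(cv2.resize(im[v-50:v+50,u-50:u+50],(300,300),interpolation=0))
    cv2.imwrite(f'pics/{n}t.png',np.vstack([np.hstack(tiles[:2]),np.hstack(tiles[2:])])[:,:,::-1])
```

```text
(no output)
```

View pics/sidet.png

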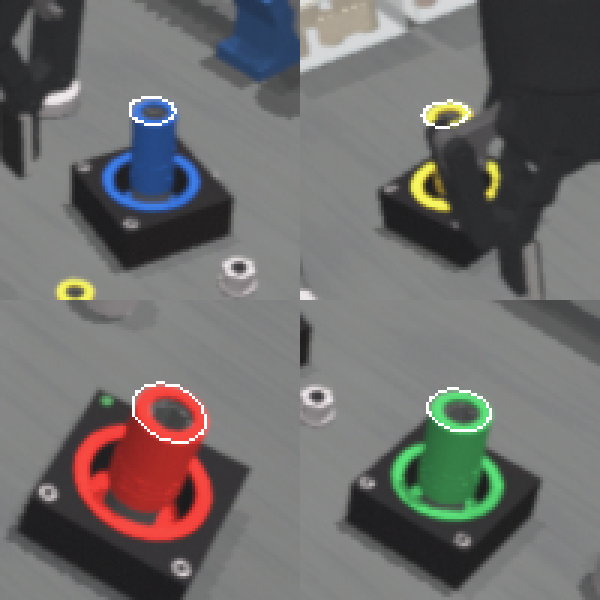

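View pics/topt.png

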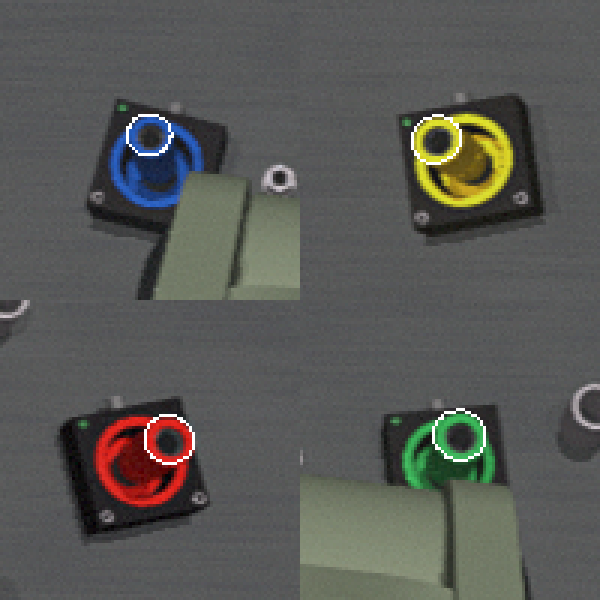

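View pics/side9.png

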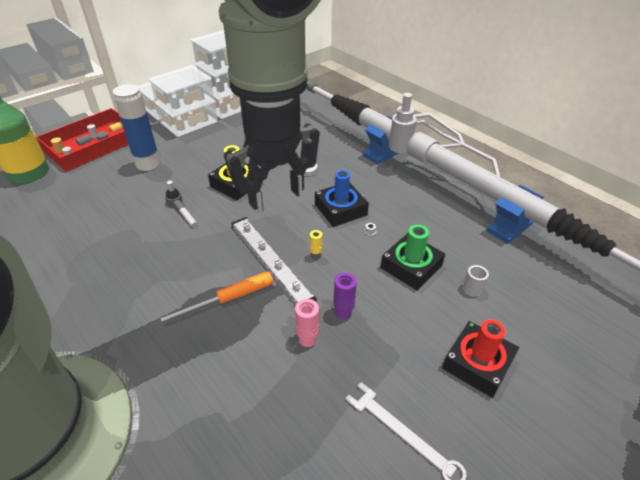

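All four mouths lie on the circles predicted for a socket standing upright on the pocket floor (mouth at 93 mm), in both views. In the side view the gripper partly hides yellow. Handing in.

```bash
python3 -c "
from workcell import *
print(observe()['clock'],job_done())"
```

```text
the job is handed in; nothing more can be done
33.025 None
```

All four sockets were pulled off the rail clips and now stand in the pockets matching their sleeve colours. I released them, moved the arm clear and handed the job in at 33 s of the 115 s allowed.

- **Placing:** I lowered each socket until the floor pushed back with about 11–13 N, then let go. None fell over.
- **Final check:** in both the top and side pictures, each mouth sat on the circle predicted for a socket standing upright on the pocket floor (mouth at 93 mm). The gripper partly hid the yellow socket in the side view, but enough showed to match, and the top view was clear.
- **Look-alikes:** the pink and purple sockets and the small yellow one were not touched.
- **Disagreements:**
  - The gripper opening read about 1.2–1.7 mm less than each sleeve's stated width.
  - The first height fit for blue was about 4 mm high; the grasp heights did not bear it out.
  - The network outlines gave several wrong labels and missed red in the side view, so I measured by colour instead.

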